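# Right the toppled bottle into the bottle tray

### The job

A small amber bottle with an orange label has been knocked over on the green cutting mat of the dental-lab bench. Pick it up and stand it upright, cap up, on the floor of the white bottle tray beside the two bottles already there, setting it down gently, and let go. Do not knock over or push aside the other bottles, the dental cast or the jar.

Things in the scene. Friction and masses are not known exactly. Their poses are not given: they have to be found in the camera images.
- bottle: The toppled bottle, 0.08 to 0.17 kg: amber cylinder 40 mm in diameter and 66 mm long with an orange label, a shoulder narrowing to 22 mm at 80 mm, then a white cap 26 mm in diameter up to 106 mm (total height). Origin at the centre of its flat underside; its z axis runs from the underside to the cap (straight up when standing, horizontal at the start). It starts lying on the mat with its axis 20 mm above the mat, the cap pointing sideways or towards the robot, and can roll.
- tray: White open rectangular tray, fixed to the bench, 140 mm along its x by 260 mm along its y and 14 mm high, walls and floor 4 mm thick. Origin at the centre of its underside (which lies on the mat), z up. Its floor is 4 mm above the origin. The two standing bottles occupy the end at negative y; the floor from y = -35 mm to the end at positive y is free.
- bottle_a: Standing bottle in the tray, same shape and size as the toppled one but with a white label and black cap, near (-28, -90) mm in the tray's x, y. Origin at the centre of its underside, z up to its cap. Loose.
- bottle_b: The other standing bottle in the tray, identical to bottle_a, near (28, -90) mm in the tray's x, y. Origin at the centre of its underside. Loose.
- cast: Dental plaster cast, cream block 62 x 60 x 20 mm with a pink and white arch of teeth up to 33 mm high, on the far side of the mat. Origin at the centre of its underside. Loose bystander.
- jar: White jar with a blue lid, 52 mm in diameter, 50 mm high, on the far side of the mat. Origin at the centre of its underside. Loose bystander.
- cutting_mat: Green cutting mat, 660 x 1160 x 3 mm, fixed on the white bench. Origin at the centre of its underside; its top is 3 mm above the bench.
There are look-alikes about, which are no part of the job. Leave any pink or red look-alike of the bottle alone.

How it is judged:
At the end, for the whole second after the job is handed in: The orange-labelled bottle stands cap up (within 0.1 rad of vertical) and at rest, its underside flat on the tray's floor inside the walls; both other bottles still stand (within 0.1 rad), and they, the cast and the jar are within 25 mm of where they began (angle between each of bottle, bottle_a, bottle_b's own z axis and vertical below 0.1 rad and z of bottle in the frame of tray between 0.001 and 0.008 m and x of bottle in the frame of tray between -0.05 and 0.05 m and y of bottle in the frame of tray between -0.11 and 0.11 m and linear speed of bottle below 0.02 m/s and distance of each of bottle_a, bottle_b, cast, jar from where it was at the start of the episode below 0.025 m); the robot touches nothing.
It fails at once if the bottle is dropped or slammed onto the tray: it comes down over the tray faster than 0.5 m/s, its underside within 6 mm of the floor (linear speed of bottle above 0.5 m/s and z of bottle in the frame of tray below 0.01 m and x of bottle in the frame of tray between -0.07 and 0.07 m and y of bottle in the frame of tray between -0.13 and 0.13 m).
It fails at once if a standing bottle or the jar is knocked over (angle between any of bottle_a, bottle_b, jar's own z axis and vertical above 0.6 rad).
It fails at once if a standing bottle, the cast or the jar is shifted by more than 40 mm (distance of any of bottle_a, bottle_b, cast, jar from where it was at the start of the episode above 0.04 m).
It also fails if it takes over 45 s, if anything falls off the work surface, if the arm or the gripper's body presses on something with over 40 N, if the wrist force passes 120 N, or if a joint passes its speed limit or range.

### The arm

A 6-joint arm with a two-finger parallel gripper is mounted at the origin on the work surface. World frame = base frame: x ahead of the robot, y to its left, z up, the work surface at z = 0. Lengths are in m, angles in rad, forces in N, time in s.
With the tool pointing down it reaches from about 0.275 to 1 m from the base axis. Payload 8.4 kg.
Tool frame: the origin (TCP) lies on the centre line of the jaws, within the pads' length; the fingertips stand 17 mm ahead of it and the grasp point (between the pads) lies 2 mm behind it (bot.tcp_to_tips is the y of the fingertips in the tool frame, in m); y points along the fingers, z is the direction in which the jaws open and shut, and the axes are right-handed (so a half turn about y gives the same grasp; the last joint's range is limited). The gripper opens to 85 mm and grips with 20 to 120 N. Pads are 22 mm wide; open, the fingers measure 114 mm over their backs; the gripper's body (76 mm by 85 mm) begins 54 mm behind the grasp point. The pads swing forward as they close: fully open they stand 13 mm farther back than shut.
Start: joints at [1.147, 0.353, 1.633, -0, 1.155, -0.002], TCP at [0.256, 0.57, 0.248] pointing down, gripper open.
Joint ranges: [-2.63, 2.63], [-0.92, 2.1], [0.06, 2.66], [-1.3, 4.44], [0, 2.69], [-3.02, 3.02]. Speed limits (rad/s): [2.22, 2.22, 2.79, 3.14, 3.14, 3.14].

### API

Orientations are given as a unit quaternion [x, y, z, w].
In Python, from workcell import bot, hand, kinematics, get_obs, vision, hand_in gives the robot as it stands. The module is installed in compiled form; this text tells all that it offers. Calls block until the motion is done:
- bot.reach(position, orientation): joint-space move of the TCP to a pose.
- bot.servo_line(position, ori=None, velocity=0.15): straight line of the TCP; ori=None keeps the orientation; velocity is the mean speed in m/s.
- bot.goto_joints(angles): joint-space move.
- hand.move_gripper(opening, strength=None): finger opening in m; strength is the grip in N (None keeps the last); returns when the fingers have stopped.
- bot.dwell(seconds).
- kinematics.solve_ik(position, orientation): joint angles nearest the present ones, or None.
- get_obs(): the state.
- vision.read_camera(name): name is "side" or "top"; returns a dict with "frame" (420x560x3 uint8, red, green, blue), "intrinsics" (3x3 intrinsics, pixels), "dist" ([k1, k2, p1, p2, k3] as OpenCV has them; the pictures are not rectified), "view" (4x4, takes a point from world to camera coordinates). Camera axes: x right, y down, z forward; pixel columns grow to the right and rows downward; lengths in m; the calibration is good to about 2 mm. A picture is of the moment at which its call begins. There is no depth.
A pose or a line that the arm cannot do raises bot.IKError and nothing moves.
- hand_in(): hands the job in, once; it reports no verdict.
The state is a dict: "time_s": time; "joint_pos": joint angles; "joint_vel": joint speeds; "joint_efforts": joint torques, N m; "position": TCP position; "orientation": TCP orientation; "wrist_force": force on the tool from outside, world axes, zero at the start; "ft_torque": the same for the moment, N m; "gripper_width": finger opening in m.
Only numpy, scipy, OpenCV 4.12 (cv2) and the standard library are available. Lean on these libraries where they do the work, as an engineer would, in place of code of your own. Each camera call takes 0.05 s, during which the arm holds its last target.

## Working session

There is one attempt and no reset: what is moved stays moved. The work goes in short steps, each a Python script; the robot and the scene stay as the last script left them, time stands still between calls to the robot, and variables do not carry over. Pictures are saved under pics/ and viewed, and the job is handed in when it is done.

```bash
mkdir -p pics; python3 - <<'E'
from workcell import bot, hand, kinematics, get_obs, vision
import cv2,numpy as np
o=get_obs();print(o, bot.tcp_to_tips)
for n in("top","side"):
    c=vision.read_camera(n);cv2.imwrite(f"pics/{n}0.png",c["frame"][:,:,::-1]);print(n,c["intrinsics"],c["dist"],c["view"])
    np.savez(f"{n}0.npz",**c)
E
```

```text
{'time_s': 0.0, 'joint_pos': array([ 1.14659139e+00,  3.53672883e-01,  1.63411710e+00, -8.60911550e-07,
        1.15521865e+00, -2.39851208e-03]), 'joint_vel': array([ 5.76481262e-05, -9.63587501e-04, -1.74791598e-04,  1.16851502e-04,
       -6.02211618e-04,  4.01806515e-04]), 'joint_efforts': array([ 6.05377465e-06, -6.05241108e+01, -3.42066765e+01,  4.01804550e-05,
        9.31218354e-03,  7.88691608e-06]), 'position': array([0.25569496, 0.56980952, 0.24755351]), 'orientation': array([ 0.69192806, -0.14813353,  0.14792212, -0.69094939]), 'wrist_force': array([-1.01022832, -0.31602239,  0.63520043]), 'ft_torque': array([-0.02942118,  0.0441016 ,  0.04580534]), 'gripper_width': 0.08602272946247784} 0.017
top [[402.60926416   0.         278.1886579 ]
 [  0.         402.60926416 203.72468419]
 [  0.           0.           1.        ]] [-0.04893349  0.          0.          0.          0.        ] [[-0.02453201 -0.99961049  0.01330617 -0.04547834]
 [-0.99805466  0.02372638 -0.05765372  0.57932503]
 [ 0.05731556 -0.01469464 -0.99824796  0.78600859]
 [ 0.          0.          0.          1.        ]]
side [[410.77376444   0.         273.66556412]
 [  0.         410.77376444 207.27944535]
 [  0.           0.           1.        ]] [-0.03661778  0.          0.          0.          0.        ] [[-0.78498673 -0.6191917  -0.01993658  0.4150629 ]
 [-0.29633317  0.40355113 -0.86564031  0.24385092]
 [ 0.54404273 -0.67360828 -0.50026932  0.43250771]
 [ 0.          0.          0.          1.        ]]
```

View pics/top0.png

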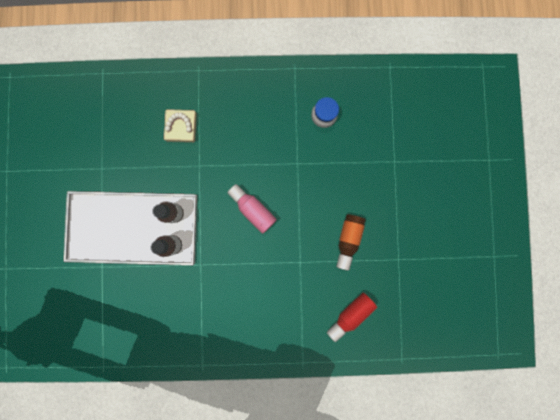

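View pics/side0.png

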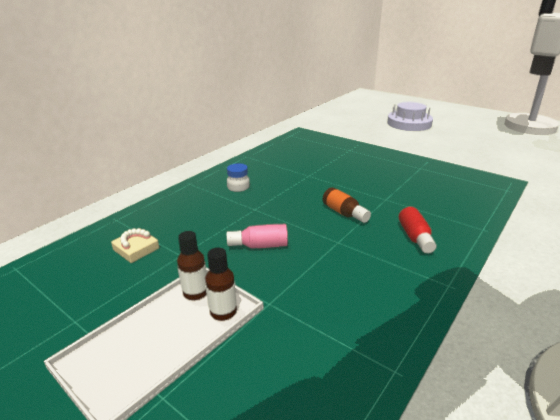

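The top view shows the orange-labelled bottle at about (352,235), with its white cap at (344,263) towards the robot. The tray spans (65..197, 192..265), with both dark-capped bottles at its right (negative y) end and the left end free. The pink (253,210) and red (353,317) look-alikes are to be left alone. The side view agrees.

```bash
cat > h.py <<'E'
import cv2,numpy as np
def ray(c,uv,z):
    p=cv2.undistortPoints(np.array(uv,float).reshape(-1,1,2),c["intrinsics"],c["dist"]).reshape(-1,2)
    V=c["view"];R=V[:3,:3];C=-R.T@V[:3,3]
    d=np.c_[p,np.ones(len(p))]@R
    return C+d*((z-C[2])/d[:,2])[:,None]
def proj(c,P):
    V=c["view"];return cv2.projectPoints(np.array(P,float).reshape(-1,1,3),cv2.Rodrigues(V[:3,:3])[0],V[:3,3],c["intrinsics"],c["dist"])[0].reshape(-1,2)
def blobs(m,mn=20):
    n,l,s,ce=cv2.connectedComponentsWithStats(m.astype(np.uint8))
    return [(s[i],ce[i],l==i) for i in range(1,n) if s[i][4]>=mn]
E
python3 - <<'E'
from h import *
c=dict(np.load("top0.npz"));f=c["frame"];h=cv2.cvtColor(f,cv2.COLOR_RGB2HSV)
# bottle
roi=np.zeros(f.shape[:2],bool);roi[205:278,325:375]=1
m=roi&~((h[...,0]>50)&(h[...,0]<100)&(h[...,1]>70))
big=cv2.resize(f[200:280,320:385][:,:,::-1],None,fx=8,fy=8,interpolation=cv2.INTER_CUBIC);cv2.imwrite("pics/crop.png",big[:600])
b=max(blobs(m),key=lambda b:b[0][4]);print(b[:2])
r=cv2.minAreaRect(np.argwhere(b[2])[:,::-1].astype(np.float32));print("rect",r,cv2.boxPoints(r))
org=roi&(h[...,0]<16)&(h[...,1]>150)&(h[...,2]>130); B=max(blobs(org),key=lambda b:b[0][4]);print("label",B[:2])
cap=roi&(h[...,1]<70)&(h[...,2]>130);K=max(blobs(cap),key=lambda b:b[0][4]);print("cap",K[:2])
print(ray(c,[B[1],K[1]],.023)); print("box",ray(c,cv2.boxPoints(r),.023))
# tray
t=np.zeros(f.shape[:2],bool);t[180:275,50:210]=1
m=t&(h[...,1]<60)&(h[...,2]>90)
T=max(blobs(m),key=lambda b:b[0][4]);r=cv2.minAreaRect(np.argwhere(T[2])[:,::-1].astype(np.float32));bp=cv2.boxPoints(r)
print("tray",r,bp);print(ray(c,bp,.015))
s=dict(np.load("side0.npz"));g=s["frame"];hs=cv2.cvtColor(g,cv2.COLOR_RGB2HSV)
roi=np.zeros(g.shape[:2],bool);roi[175:230,310:380]=1
org=roi&(hs[...,0]<16)&(hs[...,1]>150)&(hs[...,2]>130);B=max(blobs(org),key=lambda b:b[0][4])
cap=roi&(hs[...,1]<70)&(hs[...,2]>130);K=max(blobs(cap),key=lambda b:b[0][4]);print("side",B[:2],K[:2],ray(s,[B[1],K[1]],.023))
E
```

```text
(array([ 337,  214,   28,   57, 1014], dtype=int32), array([349.65976331, 239.75641026]))
rect ((349.0882568359375, 242.14707946777344), (21.585670471191406, 55.54065704345703), 14.03624439239502) [[331.8824  266.4706 ]
 [345.35297 212.58826]
 [366.29413 217.82355]
 [352.82355 271.7059 ]]
label (array([341, 221,  22,  24, 394], dtype=int32), array([351.73096447, 232.50253807]))
cap (array([337, 255,  15,  15, 168], dtype=int32), array([344.02380952, 262.07142857]))
[[ 0.51719359 -0.20355745  0.023     ]
 [ 0.45940627 -0.18634792  0.023     ]]
box [[ 0.45145306 -0.16206106  0.023     ]
 [ 0.55693444 -0.19218508  0.023     ]
 [ 0.54551289 -0.23364471  0.023     ]
 [ 0.44001473 -0.20318251  0.023     ]]
tray ((129.63211059570312, 227.71580505371094), (131.85879516601562, 72.07747650146484), 1.4320961236953735) [[ 62.822624 262.09558 ]
 [ 64.623985 190.0406  ]
 [196.44159  193.33603 ]
 [194.64023  265.391   ]]
[[0.47153233 0.37394159 0.015     ]
 [0.61606873 0.37072108 0.015     ]
 [0.60288075 0.10356888 0.015     ]
 [0.45965751 0.10916775 0.015     ]]
side (array([327, 189,  23,  21, 277], dtype=int32), array([336.32490975, 198.09747292])) (array([353, 205,  18,  17, 212], dtype=int32), array([361.51886792, 212.91509434])) [[ 0.53020614 -0.21286953  0.023     ]
 [ 0.45991654 -0.18998716  0.023     ]]
```

View pics/crop.png

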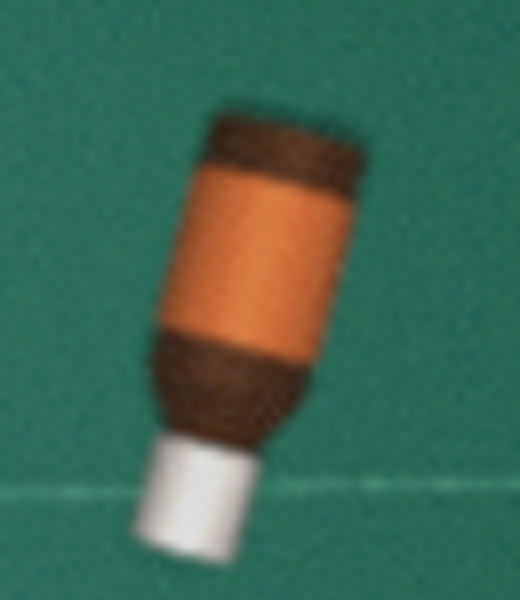

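```bash
python3 - <<'E'
from h import *
from workcell import kinematics,get_obs
from scipy.spatial.transform import Rotation as Ro
c=dict(np.load("top0.npz"))
V=c["view"];print("C",-V[:3,:3].T@V[:3,3])
P=ray(c,[[355.9,215],[343.1,268.8],[351.73,232.5],[344.02,262.07]],.023);print(P,np.linalg.norm(P[0]-P[1]))
print("toolR",Ro.from_quat(get_obs()["orientation"]).as_matrix())
b=P[3]-P[2];b2=P[1]-P[0];print(np.degrees(np.arctan2([b[1],b2[1]],[b[0],b2[0]])))
b=b+b2;b[2]=0;b/=np.linalg.norm(b)
mid=(P[0]+P[1])/2; base=mid-.053*b;base[2]=.023;print("b",b,"base",base)
up=np.array([0,0,1.]);jaw=np.cross(up,b)
tray=np.array([.5375,.2393,.003]);ty=np.array([.0119,.265,0]);ty/=np.linalg.norm(ty)
np.savez("plan.npz",b=b,base=base,tray=tray,ty=ty)
H=.042
for tilt in (20,30,40):
  t=np.radians(tilt)
  a=-b*np.sin(t)-up*np.cos(t)
  g=base+H*b+[0,0,.004]
  for s in(1,-1):
    y=a;z=s*jaw;x=np.cross(y,z);R=np.c_[x,y,z]
    q=kinematics.solve_ik(g+.002*a,Ro.from_matrix(R).as_quat())
    q2=kinematics.solve_ik(g-.1*a,Ro.from_matrix(R).as_quat())
    if q is None: print(tilt,s,"pick none");continue
    print("PICK",tilt,s,np.round(q,2),q2 is not None and np.round(q2,2))
    # rotate b->up about jaw, then yaw
    for dy in (30,50,70):
     for yaw in range(0,360,20):
      R1=Ro.from_rotvec(up*np.radians(yaw)).as_matrix()@Ro.from_rotvec(np.cross(b,up)*np.pi/2).as_matrix()@R
      tgt=tray+dy*.001*ty+[0,0,.004+H]
      aa=R1[:,1]
      qs=[kinematics.solve_ik(tgt+[0,0,k]+.002*aa,Ro.from_matrix(R1).as_quat()) for k in(0,.1)]
      if all(v is not None for v in qs): print("  ",dy,yaw,"a",np.round(aa,2),np.round(qs[0],2),np.round(qs[1],2))
E
```

```text
C [ 0.53203185 -0.04765579  0.81863686]
[[ 0.5516322  -0.21306636  0.023     ]
 [ 0.44626417 -0.18410349  0.023     ]
 [ 0.51719866 -0.2035557   0.023     ]
 [ 0.45940928 -0.18634046  0.023     ]] 0.10927611701869955
toolR [[ 9.12317202e-01 -5.46283165e-04  4.09483852e-01]
 [-4.09484215e-01 -1.15118735e-03  9.12316476e-01]
 [-2.69904996e-05 -9.99999188e-01 -1.27394236e-03]]
[163.41139988 164.63048811]
b [-0.96220374  0.27233063  0.        ] base [ 0.54994499 -0.21301845  0.023     ]
PICK 20 1 [-0.41  0.48  2.18  0.33  0.14  1.12] [-0.42  0.24  2.21  0.14  0.35  1.3 ]
   30 0 a [-0.9   0.26 -0.34] [0.22 1.15 1.14 0.51 1.98 1.97] [0.22 1.02 1.17 0.53 2.07 2.03]
   30 20 a [-0.94 -0.07 -0.34] [0.33 1.2  1.01 0.29 2.12 1.81] [0.33 1.07 1.04 0.3  2.21 1.85]
   30 40 a [-0.86 -0.39 -0.34] [0.45 1.22 0.96 0.03 2.19 1.6 ] [0.45 1.1  0.99 0.03 2.28 1.6 ]
   30 60 a [-0.67 -0.66 -0.34] [ 0.56  1.21  0.99 -0.23  2.15  1.37] [ 0.56  1.08  1.02 -0.25  2.24  1.34]
   30 80 a [-0.41 -0.85 -0.34] [ 0.68  1.16  1.1  -0.46  2.02  1.2 ] [ 0.68  1.03  1.14 -0.49  2.11  1.15]
   30 100 a [-0.1  -0.93 -0.
[... 28230 characters left out ...]
4  0.67 -1.62] [ 0.58  0.37  2.3   3.45  0.41 -1.75]
   70 240 a [ 0.55  0.53 -0.64] [ 0.36  0.63  2.29  2.62  0.67 -1.43] [ 0.36  0.38  2.28  2.38  0.46 -1.14]
   70 260 a [ 0.33  0.69 -0.64] [ 0.19  0.65  2.18  1.94  0.72 -1.19] [ 0.19  0.43  2.17  1.67  0.66 -0.84]
   70 280 a [ 0.08  0.76 -0.64] [ 0.12  0.7   2.01  1.41  0.86 -1.  ] [ 0.12  0.51  2.01  1.26  0.91 -0.75]
   70 300 a [-0.19  0.74 -0.64] [ 0.11  0.76  1.82  1.05  1.06 -0.92] [ 0.11  0.6   1.81  0.98  1.15 -0.76]
   70 320 a [-0.43  0.63 -0.64] [ 0.15  0.83  1.62  0.81  1.28 -0.93] [ 0.15  0.69  1.62  0.78  1.38 -0.82]
   70 340 a [-0.62  0.45 -0.64] [ 0.22  0.91  1.44  0.61  1.49 -1.01] [ 0.22  0.78  1.43  0.61  1.6  -0.93]
```

```bash
cat >> h.py <<'E'
from scipy.spatial.transform import Rotation as Ro
pl=dict(np.load("plan.npz"));b,base,tray,ty=[pl[k] for k in("b","base","tray","ty")]
up=np.array([0,0,1.]);H=.042
def pick():
    t=np.radians(20);a=-b*np.sin(t)-up*np.cos(t);z=np.cross(up,b);return np.c_[np.cross(a,z),a,z]
def place(yaw=110):
    return Ro.from_rotvec(up*np.radians(yaw)).as_matrix()@Ro.from_rotvec(np.cross(b,up)*np.pi/2).as_matrix()@pick()
Q=lambda R:Ro.from_matrix(R).as_quat()
E
python3 - <<'E'
from h import *
from workcell import bot,hand,get_obs,vision
R=pick();a=R[:,1];g=base+H*b+[0,0,.005]+.002*a
hand.move_gripper(.085)
bot.reach(g-.12*a,Q(R));print(get_obs()["time_s"],get_obs()["position"]-(g-.12*a))
bot.servo_line(g-.055*a,velocity=.15)
print(get_obs()["time_s"],get_obs()["wrist_force"])
for n in("top","side"):
    c=vision.read_camera(n);cv2.imwrite(f"pics/{n}1.png",c["frame"][:,:,::-1])
E
```

```text
3.125 [3.92818130e-04 3.90669136e-04 9.11328914e-05]
3.7083 [-0.88934911  1.56167719  0.20380731]
```

View pics/top1.png

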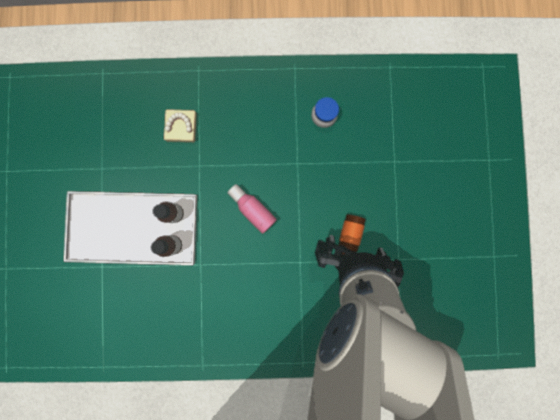

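View pics/side1.png

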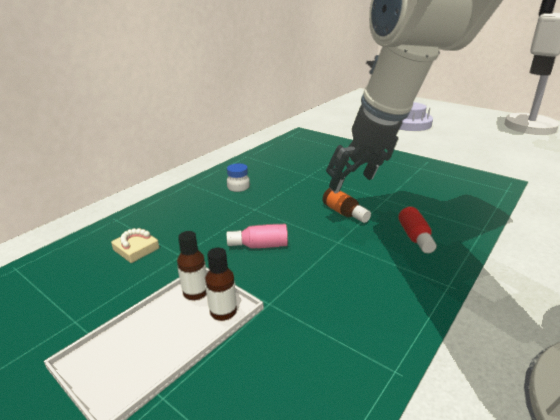

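The jaws at about (328,252) and (395,265) in the top view straddle the bottle once parallax is allowed for. The side view shows them above the label at (340,180). Next I go down, grip and lift.

```bash
python3 - <<'E'
from h import *
from workcell import bot,hand,get_obs,vision
R=pick();a=R[:,1];g=base+H*b+[0,0,.005]+.002*a
bot.servo_line(g,velocity=.06);print(get_obs()["wrist_force"],get_obs()["position"]-g)
hand.move_gripper(.03,strength=50);o=get_obs();print(o["gripper_width"],o["wrist_force"])
bot.servo_line(g+[0,0,.05],velocity=.08)
bot.dwell(.3);o=get_obs();print(o["time_s"],o["gripper_width"],o["wrist_force"])
for n in("top","side"):
    c=vision.read_camera(n);cv2.imwrite(f"pics/{n}2.png",c["frame"][:,:,::-1])
E
```

```text
[-0.80353299 -0.1157693   0.03773362] [-1.07049222e-05  1.37779639e-06  1.50342878e-04]
0.03846411813157531 [-3.37371552  1.21866526  6.77234358]
6.4417 0.038217920629401214 [-0.05422951  0.65378143 -2.04713465]
```

View pics/side2.png

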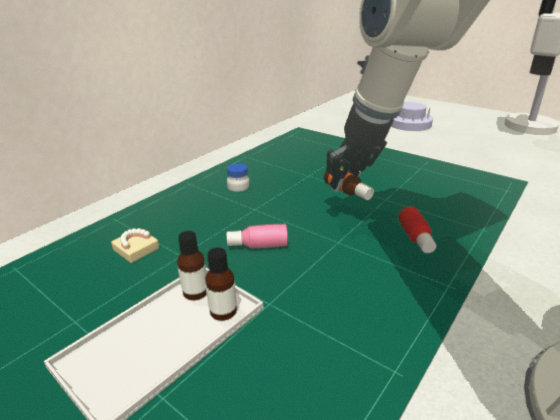

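The side view shows the bottle held clear of the mat, cap at (364,191), and the force reads about its weight. Next I carry it high and turn it upright.

```bash
python3 - <<'E'
from h import *
from scipy.spatial.transform import Slerp
from workcell import bot,hand,get_obs,vision,kinematics
R=pick();a=R[:,1];g=base+H*b+[0,0,.005]+.002*a
R2=place();a2=R2[:,1];tgt=tray+.05*ty+[0,0,.004+H]+.002*a2
print("a2",a2)
sl=Slerp([0,1],Ro.from_matrix([R,R2]))
W=[(g+[0,0,.2],Q(R)),(np.array([.5,.0,.36]),sl(.5).as_quat()),(tgt+[0,0,.14],Q(R2))]
for p,q in W+[(tgt,Q(R2))]:
    s=kinematics.solve_ik(p,q);print(s is not None and np.round(s,2))
bot.servo_line(*W[0][:1],velocity=.15)
for p,q in W[1:]:
    bot.reach(p,q);o=get_obs();print(o["time_s"],np.round(o["joint_pos"],2),o["gripper_width"])
bot.dwell(.4);print(get_obs()["wrist_force"])
for n in("top","side"):
    c=vision.read_camera(n);cv2.imwrite(f"pics/{n}3.png",c["frame"][:,:,::-1]);np.savez(f"{n}3.npz",**c)
    P=tgt-.002*a2+[0,0,.14]; print(n,proj(c,[P-[0,0,H],P+[0,0,.106-H]]))
E
```

```text
a2 [ 0.06877232 -0.93717266 -0.34202014]
[-0.41  0.11  2.06  0.08  0.63  1.39]
[ 0.33  0.2   1.71 -0.52  1.54  1.41]
[ 0.85  0.88  1.37 -0.78  1.87  0.95]
[ 0.85  1.07  1.34 -0.75  1.76  1.06]
8.6667 [ 0.33  0.2   1.71 -0.52  1.54  1.41] 0.038446156747912866
9.9417 [ 0.85  0.88  1.37 -0.78  1.87  0.95] 0.038238071985401884
[-0.4087918   0.29230482 -1.87363   ]
top [[ 71.86609449 226.99917226]
 [ 35.20466089 226.93647187]]
side [[103.82738384 272.65022583]
 [ 79.65942975 188.78912082]]
```

View pics/side3.png

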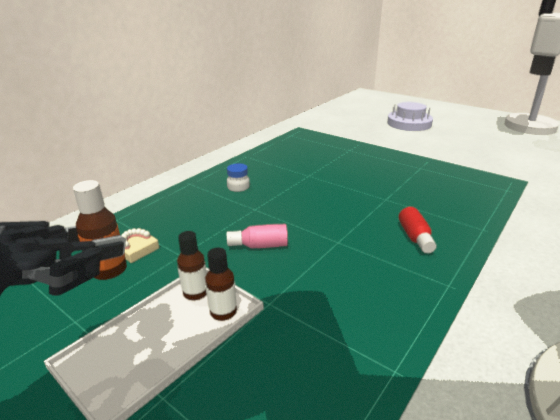

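View pics/top3.png

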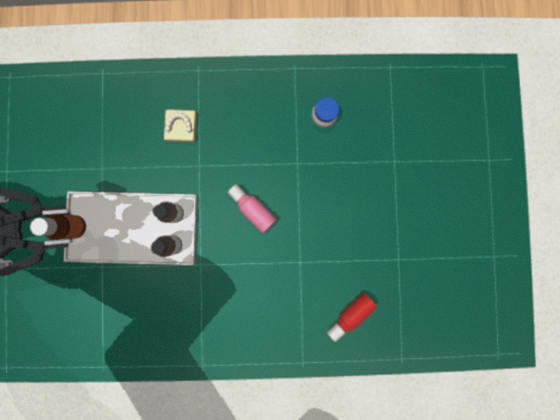

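```bash
python3 - <<'E'
from h import *
i=cv2.imread("pics/side3.png")[170:290,50:160];j=cv2.imread("pics/top3.png")[190:265,0:110]
cv2.imwrite("pics/z3.png",cv2.resize(i,None,fx=5,fy=5,interpolation=cv2.INTER_CUBIC));cv2.imwrite("pics/z3t.png",cv2.resize(j,None,fx=7,fy=7,interpolation=cv2.INTER_CUBIC))
E
```

```text
(no output)
```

View pics/z3.png

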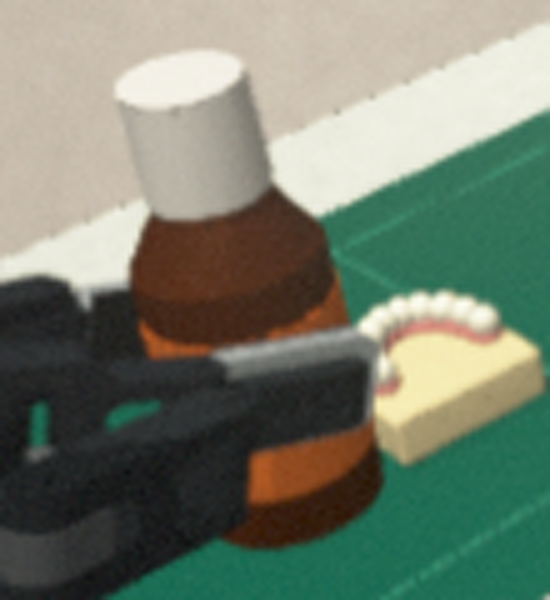

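View pics/z3t.png

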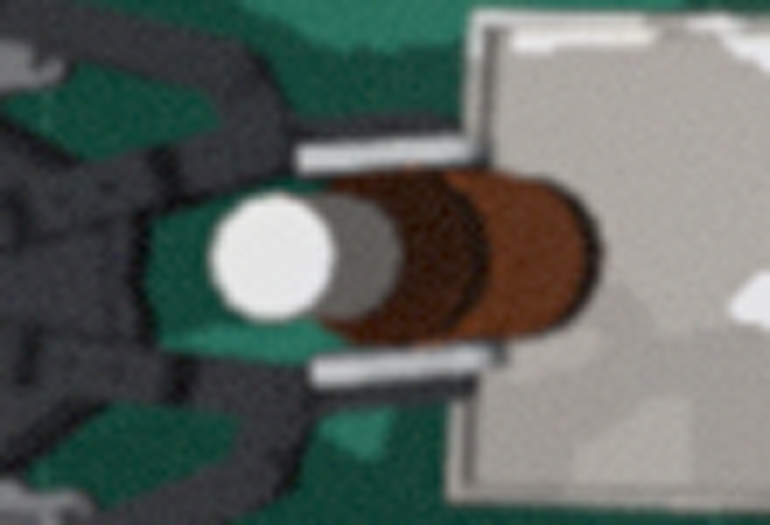

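```bash
python3 - <<'E'
from h import *
T=dict(np.load("top3.npz"));S=dict(np.load("side3.npz"))
def tri(u,v):
    Ms=[];
    for c,p in((T,u),(S,v)):
        Ms.append((c["view"][:3],cv2.undistortPoints(np.array([[p]],float),c["intrinsics"],c["dist"]).reshape(2,1)))
    X=cv2.triangulatePoints(Ms[0][0],Ms[1][0],Ms[0][1],Ms[1][1]);return (X[:3]/X[3]).ravel()
R2=place();a2=R2[:,1];G=tray+.05*ty+[0,0,.004+H+.14]
cap=tri((38.9,226.9),(86.4,185.8));print("cap",cap,"pred",G+[0,0,.106-H])
# rim extremes of cap top in top view/side for check ; base rightmost (min y) point in top view
print("base -y edge at pred z",ray(T,[[85.3,225.5]],G[2]-H),"pred",G-[0,.02,H])
print("cap pred with residual", proj(T,[cap]),proj(S,[cap]))
E
```

```text
cap [0.53922952 0.28270296 0.25398114] pred [0.53974302 0.28924966 0.253     ]
base -y edge at pred z [[0.54175533 0.26632425 0.147     ]] pred [0.53974302 0.26924966 0.147     ]
cap pred with residual [[ 39.29458853 227.2019734 ]] [[ 85.72134791 185.61272066]]
```

Triangulation puts the cap top at (0.539, 0.283, 0.254), within 1 mm of the predicted height. The cap leans about 2° towards -y, which will settle on a flat set-down. I'll lower it slowly with a force check.

```bash
python3 - <<'E'
from h import *
from workcell import bot,hand,get_obs,vision
R2=place();a2=R2[:,1];tgt=tray+.05*ty+[0,0,.004+H]+.002*a2
bot.servo_line(tgt+[0,0,.03],velocity=.1)
bot.servo_line(tgt+[0,0,.005],velocity=.04);bot.dwell(.3)
f0=get_obs()["wrist_force"];print(f0)
for k in np.arange(.004,-.0051,-.001):
    bot.servo_line(tgt+[0,0,k],velocity=.01);bot.dwell(.1)
    f=get_obs()["wrist_force"];print(round(k,4),np.round(f-f0,2))
    if f[2]-f0[2]>2.5: break
for n in("top","side"):
    c=vision.read_camera(n);cv2.imwrite(f"pics/{n}4.png",c["frame"][:,:,::-1])
print(get_obs()["time_s"])
E
```

```text
[-0.42752396  0.5160121  -0.91324861]
0.004 [ 0.12  0.36 -1.02]
0.003 [ 0.47  0.07 -0.64]
0.002 [ 0.83 -1.16 -0.21]
0.001 [-0.09 -0.85 -0.4 ]
0.0 [ 0.19 -0.09 -0.47]
-0.001 [1.23 0.09 2.32]
-0.002 [0.36 0.18 7.93]
15.3167
```

View pics/side4.png

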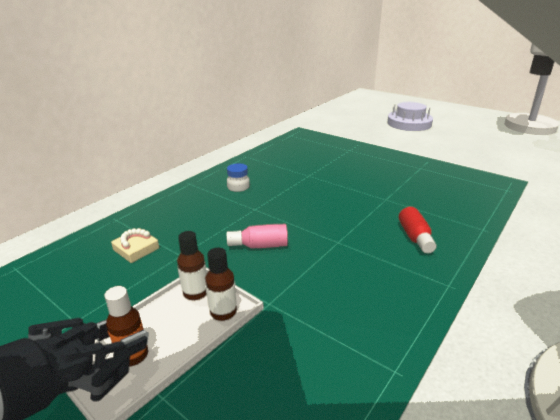

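The bottle touches the floor at about -1 mm. The side view shows it at (124,325), inside the tray walls and clear of the other two. Now I release and retreat.

```bash
python3 - <<'E'
from h import *
from workcell import bot,hand,get_obs,vision
R2=place();a2=R2[:,1]
for w in(.044,.055,.085): hand.move_gripper(w,strength=20)
bot.dwell(.3);p=get_obs()["position"];print(get_obs()["gripper_width"],get_obs()["wrist_force"])
bot.servo_line(p-.12*a2,velocity=.08)
bot.servo_line(p-.12*a2+[0,.0,.12],velocity=.15);bot.dwell(.3)
for n in("top","side"):
    c=vision.read_camera(n);cv2.imwrite(f"pics/{n}5.png",c["frame"][:,:,::-1]);np.savez(f"{n}5.npz",**c)
print(get_obs()["time_s"])
E
```

```text
0.08523186992960018 [0.74943701 0.30721492 0.08371922]
19.525
```

View pics/side5.png

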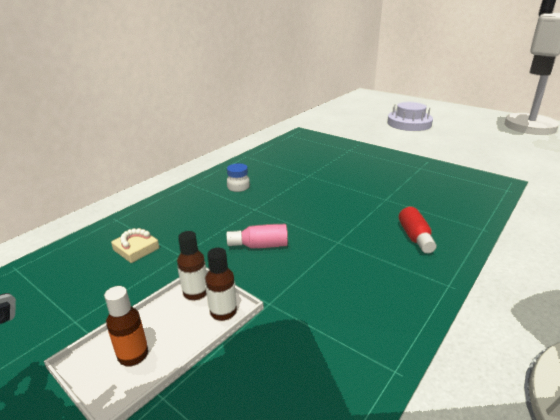

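View pics/top5.png

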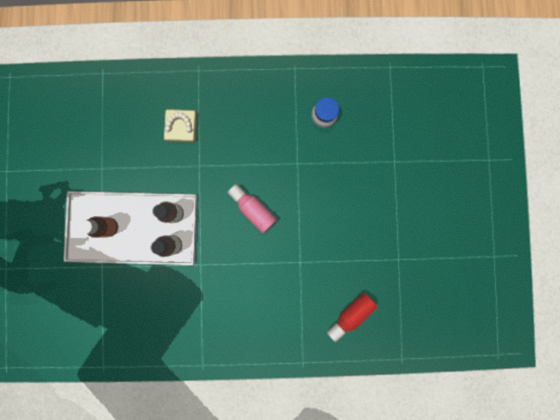

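Both views show the bottle standing in the tray, at (125,330) in the side view and (100,227) in the top view. The gripper is clear and the others look unmoved. One numeric check, then I hand in.

```bash
python3 - <<'E'
from h import *
T=dict(np.load("top5.npz"));S=dict(np.load("side5.npz"))
h=cv2.cvtColor(S["frame"],cv2.COLOR_RGB2HSV);m=np.zeros(h.shape[:2],bool);m[285:318,100:136]=1
m&=(h[...,1]<70)&(h[...,2]>120);B=max(blobs(m),key=lambda x:x[0][4]);print("cap blob",B[0],B[1])
p=tray+.05*ty+[0,0,.004];print("pred cap centre, if upright at target",proj(S,[p+[0,-.002,.093],p]))
for n,rs in(("top",[(100,150,155,205),(90,135,300,350),(195,265,150,192)]),("side",[(225,265,105,162),(160,195,220,255),(228,325,172,240)])):
    f0=np.load(n+"0.npz")["frame"].astype(np.float32);f1=np.load(n+"5.npz")["frame"].astype(np.float32)
    for r in rs:
        s=np.s_[r[0]:r[1],r[2]:r[3]];print(n,r,np.round(cv2.phaseCorrelate(f0[s].mean(2),f1[s].mean(2)),2) if 0 else [np.round(x,2) for x in cv2.phaseCorrelate(f0[s].mean(2),f1[s].mean(2))[0]])
from workcell import hand_in
hand_in()
E
```

```text
cap blob [104 286  25  31 600] [116.55166667 300.675     ]
pred cap centre, if upright at target [[114.46310089 302.94651175]
 [128.86009115 357.25372619]]
top (100, 150, 155, 205) [np.float64(0.03), np.float64(0.03)]
top (90, 135, 300, 350) [np.float64(-0.04), np.float64(0.63)]
top (195, 265, 150, 192) [np.float64(0.52), np.float64(-0.04)]
side (225, 265, 105, 162) [np.float64(0.05), np.float64(0.05)]
side (160, 195, 220, 255) [np.float64(0.02), np.float64(0.0)]
side (228, 325, 172, 240) [np.float64(0.03), np.float64(0.03)]
the job is handed in; nothing more can be done
```

The orange-labelled bottle now stands cap up in the free end of the white tray, and the job is handed in. I gripped it round its body with the tool tilted, turned it upright in the air and lowered it slowly. Its base met the tray floor about 1 mm lower than expected (the push reached about 8 N). I then opened the jaws and backed away. The arm finished at about 20 s of the 45 s allowed.

**Last checks:**
- **Bottle:** Both cameras show it upright inside the tray walls. The centre of its cap is within about 3 pixels of where it should be if upright on target. I did not measure its tilt again after letting go; while held it leaned about 2°.
- **Other objects:** The two standing bottles, the cast and the jar shifted by less than 0.1 pixel in the side view. The top view showed about 0.6 pixel for the jar and 0.5 for the standing bottles; the side view shows no movement there.
- **Gripper:** It was open and clear of everything when I handed in.

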